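# Measure the slip angle on a tilting-plane friction tester

## Robot

A 6-joint arm with a two-finger parallel gripper is mounted at the origin on a cart in front of the work surface, level with it; the furniture and walls round the work are solid. World frame = base frame: x ahead of the robot, y to its left, z up, the work surface at z = 0. Lengths are in m, angles in rad, forces in N, time in s.
With the tool pointing down it reaches from about 0.25 to 0.775 m from the base axis. Payload 4 kg.
Tool frame: the origin (TCP) lies at the very end of the fingers, on their centre line; the grasp point (between the pads) lies 19 mm behind it; z points along the fingers, y is the line along which they close (so a half turn about z gives the same grasp; the last joint's range is limited). The gripper opens to 94 mm and grips with 3 to 60 N. Pads are 16 mm wide; open, the fingers measure 119 mm over their backs; the gripper's body (75 mm by 177 mm) begins 78 mm behind the grasp point.
Start: joints at [1.073, 0.087, 1.371, -0, 1.684, -0.103], TCP at [0.212, 0.508, 0.206] pointing down, gripper open.
Joint ranges: [-3.1, 3.1], [-0.76, 2.03], [0.27, 2.55], [-1.08, 4.22], [0.17, 2.65], [-2.57, 2.57]. Speed limits (rad/s): [2.79, 2.79, 3.14, 3.14, 3.14, 3.14].

## Interface

Orientations are given as [roll, pitch, yaw] about the fixed x, y, z axes, in that order (R = Rz(yaw) Ry(pitch) Rx(roll)).
In Python, from plant import r gives the robot as it stands.
- The arm moves only by the tool servo_tool, never from a script. Its argument "commands" is text: rows parted by semicolons, each of 7 numbers parted by spaces: the shift along the tool's x, y, z in units of 40 mm (1.0 is 40 mm), then the turn, a rotation vector about the tool's x, y, z in units of 6 degrees (1.0 is 6 degrees), then the opening, from 0 (shut) to 1 (fully open). A call has 1 to 10 rows; each row is the pose to reach, as a shift and turn from the pose commanded when the call began, along the tool's axes at that moment; what a row does not reach only later rows make up. A row lasts 1/12 s, in which the tool goes at most 41.7 mm and 7.16 degrees, less where a joint would pass 70% of its speed; a pose out of reach is approached as far as the arm can. A call with a gripper value outside its range is refused whole. The fingers move at their own pace and stop on an object; "newtons" is the grip in N (left out, the last holds). Time passes only in rows, so rows that repeat a pose let the fingers close. It gives the time, the measured TCP pose, the force, the opening and the grip force at its end, in the units of the state.
- r.get_obs(): the state, without advancing time (a new reading comes with each control period).
- r.snapshot(name): name is "scene" or "top" or "wrist"; returns a dict with "img" (384x512x3 uint8, blue, green, red), "camera_matrix" (3x3 intrinsics, pixels), "dist_coeffs" ([k1, k2, p1, p2, k3] as OpenCV has them; the pictures are not rectified), "R" (3x3) and "t" (3): a world point X has camera coordinates R X + t. Camera axes: x right, y down, z forward; pixel columns grow to the right and rows downward; lengths in m; the calibration is good to about 2 mm. A picture is of the moment at which its call begins. There is no depth.
- r.close_job(): hands the job in; it is judged then, once.
Trained networks look in a picture, given as the dict that the camera call returned (one of the last four; its "shot" number tells which), for a name from the list of things; names that differ only in an ending like _2 or _b are one class to them, and where a whole thing is asked for, a point or a joint stands for the part that bears it (a point fixed in the world has none). Each returns a list of dicts, best first, with "conf" (0 to 1); they miss things now and then, are a little off and sometimes report something else, mostly with a low value. They report only what shows in the picture. A call takes as long as a camera call. They do not tell look-alikes from the thing itself.
- r.masks_of(picture, name): "mask" (384x512 bool, what is visible of it) and "location" ([row, column] in pixels, amid what is visible of it).
The state is a dict: "time": time; "joint_pos": joint angles; "qd": joint speeds; "tau": joint torques, N m; "tcp_pos": TCP position; "orientation": TCP orientation; "wrist_force": force on the tool from outside, world axes, zero at the start; "ft_torque": the same for the moment, N m; "finger_gap": finger opening in m; "gripper_force": force on a finger pad.
Only numpy, scipy, OpenCV 4.12 (cv2) and the standard library are available. Lean on these libraries where they do the work, as an engineer would, in place of code of your own. Each camera call takes 0.05 s, during which the arm holds its last target. There are 200 camera calls.

## Task

The bench friction tester has a hinged plate with a steel block resting on it and a trailing pointer still standing at the last reading. Gently bring the pointer down until it rests on the plate's pin, then raise the plate by its bow handle, slowly and steadily, until the block slips and slides down to the foot stop, and stop there at once so that the pointer records the slip angle. Then lower the plate gently back onto its rests and let go, leaving the pointer at its reading and the block against the foot stop; do not touch the block or disturb the other things.

Things in the scene. Friction and masses are not known exactly. Their poses are not given: they have to be found in the camera images.
- tester: Tilting-plane friction tester fixed to the bench: grey base 215 x 150 mm, 24 mm high. Origin on the bench under it; x points from the hinge end to the handle end (roughly away from the robot), y to its left, z up. Hinge axis along y at x = -100 mm, 50 mm above the bench. A graduated upright arc stands on its right at y = -66 mm, radius 118 to 148 mm round the hinge.
- plate_angle (a joint): Angle (rad) of the tilting plate: 0 = level on its two rubber rests, grows as the handle end rises, up to 0.75. The hinge is stiff: the plate stays where it is left. Raising takes about 8 to 13 N at the handle, lowering 1 to 5 N. Raised one or two degrees a second near the slip angle, and stopped when the block starts, it lets the block slide down calmly; faster or further makes it shoot down.
- plate: The tilting plate with its bow handle: dark steel, 188 mm long, 100 mm wide, 8 mm thick, upper face 2 mm above the hinge axis. Origin on the hinge axis, at the plate's middle line; x runs up the plate to the handle.
- handle (a point): Cross bar of the plate's bow handle: round steel bar, 11 mm diameter, 92 mm long between the bow arms. Origin mid-bar, 228 mm from the hinge axis, 40 mm beyond the end of the plate and, with the plate level, 48 mm above the bench with nothing under it (2 mm below the hinge axis). Its y axis lies along the bar. It may turn between the fingers as the plate tilts.
- pointer_angle (a joint): Angle (rad) of the trailing pointer, a thin steel arm on the same hinge axis, outside the arc. Light friction (about 1 N at the tab) holds it where it is left. It rests on the plate's pin when its angle equals the plate's: it cannot go lower, and the rising plate carries it along; when the plate goes down it stays. Starts at 0.54 to 0.64, left over from the last test.
- pointer: The trailing pointer: thin steel arm 6 mm high and 3 mm thick, about 75 mm right of the tester's middle, with a black finger tab at its end. Origin on the hinge axis at the tester's middle; x runs along the arm.
- tab (a point): Finger tab at the pointer's end: black peg, 12 mm diameter, 40 mm long, with a 16 mm collar at its outer end, pointing to the tester's right (-y). Origin mid-peg, 220 mm from the hinge axis, 4.5 mm above the pointer's line through the axis, 94 mm right of the tester's middle. Moves on a circle round the hinge axis; with the pointer on the pin of the level plate it is 54 mm above the bench.
- block: Steel reference block 40 x 62 x 10 mm, lying on the plate near a scribed line at its upper end, 40 mm side along the slope. Origin at the centre of its underside. It slips somewhere between about 0.25 and 0.46 rad (14 to 26 degrees); a creep of a few mm is not yet the slip: once it slips it slides all the way (about 100 mm) to the foot stop.
- foot (a point): Middle of the foot stop on the plate, on the plate's upper face, 30 mm from the hinge axis; moves with the plate, x points up the slope. A 7 mm high bar across the plate; the block lying square against it has its origin 20 mm up the slope from here.
- pin (a point): Pin on the plate's right side, 6 mm diameter, 170 mm from the hinge axis, sticking out under the pointer arm; this point is where the pointer arm lies on it, 74 mm right of the plate's middle. Moves with the plate.
- tray: Bystander: shallow empty specimen tray 115 x 170 x 20 mm on the bench, to the tester's right, to be left alone. Origin under its middle.
- brush: Bystander: wooden dust brush 149 mm long, 14 mm thick, lying on the bench, to be left alone. Origin under its middle.
- dish: Bystander: clear petri dish, 64 mm wide, 14 mm high, to be left alone. Origin under its middle.
Mind the look-alikes: they are no part of the job. What is meant by the block is not red, and is the larger of those in its own colour.

How it is judged:
By the outcome, as a careful person would: the job done as asked, in the order asked, and still so for the second after the job is handed in, with the robot touching nothing.
It also fails if it takes over 67 s, if anything falls off the work surface, if the arm or the gripper's body presses on something with over 40 N, if the wrist force passes 120 N, or if a joint passes its speed limit or range.

## Working session

There is one attempt and no reset: what is moved stays moved. The work goes in short steps, Python scripts to look and compute and a tool call to move; the robot and the scene stay as the last step left them, time stands still between calls to the robot, and variables do not carry over. Pictures are saved under pics/ and viewed, at most 10 in all, crops included, and the job is handed in when it is done.

Besides the shell and the picture viewer there is one more tool, called after ">>>" in YAML: its name, and indented under it one key for each argument. servo_tool: Moves the arm, as the interface text tells. Its arguments: {"type":"object","properties":{"commands":{"type":"string"},"newtons":{"type":"number"}},"required":["commands"]}

```bash
mkdir -p pics; ls
cat > h.py <<'E'
import numpy as np, cv2
from plant import r
def ray(s,px):
    u=cv2.undistortPoints(np.array([[px]],float),np.array(s["camera_matrix"]),np.array(s["dist_coeffs"]))[0,0]
    R=np.array(s["R"]);t=np.array(s["t"]).ravel()
    d=R.T@np.array([u[0],u[1],1]);return -R.T@t,d/np.linalg.norm(d)
def atz(s,px,z):
    c,d=ray(s,px);return c+d*(z-c[2])/d[2]
def proj(s,X):
    R=np.array(s["R"]);t=np.array(s["t"],float)
    return cv2.projectPoints(np.array(X,float).reshape(-1,3),cv2.Rodrigues(R)[0],t,np.array(s["camera_matrix"]),np.array(s["dist_coeffs"]))[0][:,0]
def tri(obs):
    A=np.zeros((3,3));b=np.zeros(3)
    for s,p in obs:
        c,d=ray(s,p);P=np.eye(3)-np.outer(d,d);A+=P;b+=P@c
    return np.linalg.solve(A,b)
E
python3 - <<'E'
from h import *
for n in ("scene","top"):
    s=r.snapshot(n);cv2.imwrite(f"pics/{n}0.png",s["img"])
    print(n,-np.array(s["R"]).T@np.array(s["t"]).ravel())
    for k in ["tester","plate","handle","tab","pointer","block","foot","pin","tray","brush","dish"]:
        for m in r.masks_of(s,k)[:4]:
            print(k,round(m["conf"],2),np.round(m["location"]),m["mask"].sum())
print(r.get_obs())
E
```

```text
pics
scene [-0.35936333 -0.55279472  0.68993884]
tester 0.64 [222. 244.] 4764
plate 0.8 [214. 236.] 1690
handle 0.58 [217. 235.] 1728
tab 0.6 [163. 286.] 232
pointer 0.93 [163. 296.] 168
block 0.82 [198. 250.] 301
block 0.56 [206. 357.] 290
block 0.55 [187. 206.] 97
foot 0.98 [212. 236.] 1547
pin 0.72 [214. 237.] 1571
tray 0.98 [255. 353.] 3039
tray 0.39 [196. 253.] 275
tray 0.35 [213. 236.] 1717
brush 0.47 [204. 200.] 215
dish 0.52 [177. 244.] 271
top [ 0.40315231 -0.11354895  0.93586205]
tester 0.63 [237. 259.] 6313
plate 0.67 [232. 258.] 3709
plate 0.41 [187. 316.] 141
handle 0.88 [232. 259.] 3882
tab 0.65 [188. 309.] 175
pointer 0.7 [186. 317.] 143
pointer 0.48 [150. 215.] 522
block 0.88 [204. 260.] 505
block 0.62 [186. 183.] 244
block 0.56 [150. 354.] 463
foot 0.84 [233. 256.] 3606
pin 0.86 [230. 257.] 3838
tray 0.77 [229. 374.] 3897
tray 0.16 [231. 256.] 3629
brush 0.64 [222. 207.] 332
dish 0.71 [238. 259.] 6285
dish 0.66 [149. 216.] 482
{'time': 1.2, 'joint_pos': array([ 1.07291650e+00,  8.72134997e-02,  1.37067063e+00, -5.37529253e-06,
        1.68362315e+00, -1.03097285e-01]), 'qd': array([ 1.21244866e-04,  1.74285290e-03, -2.25033048e-05,  3.77138475e-04,
        1.57395497e-03,  4.12296237e-04]), 'tau': array([ 1.52493449e-03, -3.40042019e+01, -3.02601707e+01,  7.20389443e-02,
        2.36718846e-02, -1.14919581e-05]), 'tcp_pos': array([0.21154949, 0.507712  , 0.20551341]), 'orientation': array([3.14150829e+00, 1.40986052e-05, 2.74680950e+00]), 'wrist_force': array([-0.00620129,  0.53103181,  0.12823827]), 'ft_torque': array([-0.03043107,  0.00643159, -0.01143956]), 'gripper_force': 0.0, 'finger_gap': 0.0942590542554754}
```

Run:
```python
import cv2
a=cv2.imread("pics/top0.png")[110:320,130:430];cv2.imwrite("pics/t1.png",cv2.resize(a,(780,546),interpolation=3))
a=cv2.imread("pics/scene0.png")[120:310,150:430];cv2.imwrite("pics/s1.png",cv2.resize(a,(784,532),interpolation=3))
```

```text
(no output)
```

View pics/t1.png

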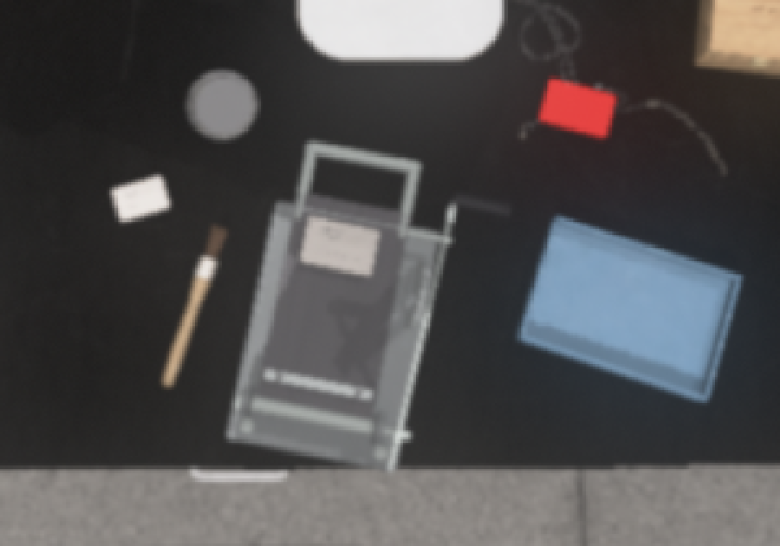

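View pics/s1.png

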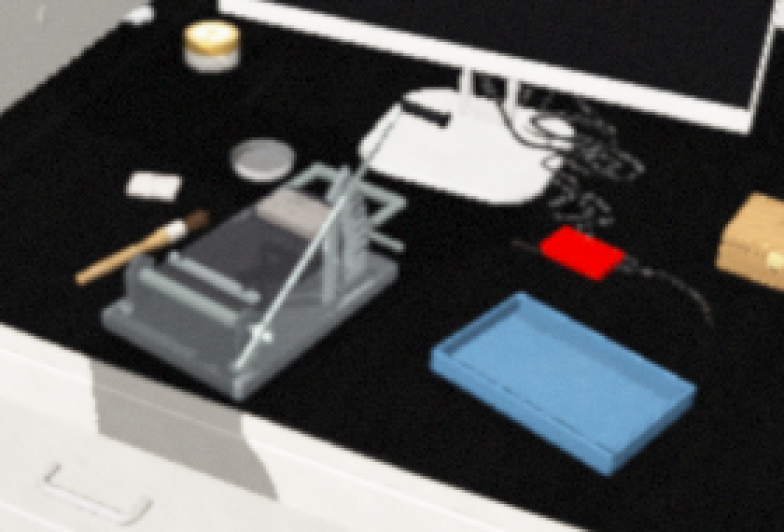

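The block is the light steel one on the plate (top px col 260, row 204). The look-alikes are the red block (354,150) and the small white one (183,186). The tab is black at top px (col 309, row 188), and the monitor stands behind the tester.

```bash
cat >> h.py <<'E'
T0=None
def w2(p,P):
    c,s=np.cos(p[2]),np.sin(p[2]);P=np.atleast_2d(P)
    return np.c_[p[0]+c*P[:,0]-s*P[:,1],p[1]+s*P[:,0]+c*P[:,1],P[:,2]]
def arm(a,r_,y,h=0): # point on hinge circle, tester frame
    return [-.1+r_*np.cos(a)-h*np.sin(a),y,.05+r_*np.sin(a)+h*np.cos(a)]
E
python3 - <<'E'
from h import *
from scipy.optimize import least_squares
st=r.snapshot("top");ss=r.snapshot("scene")
T=lambda u,v:(130+u/2.6,110+v/2.6)
S=lambda u,v:(150+u/2.8,120+v/2.8)
def model(p):
    a=p[3]
    top=[[.1075,.075,.024],[-.1075,.075,.024],[-.1075,-.075,.024],arm(0,.228,.048,-.002),arm(0,.228,-.048,-.002),arm(a,.22,-.114,.0045),arm(a,.22,-.075,.0045)]
    sc=[[-.1075,-.075,.0],[-.1075,.075,.024],arm(0,.228,.048,-.002),arm(0,.228,-.048,-.002),arm(a,.22,-.114,.0045),arm(a,.22,-.075,.0045)]
    return w2(p,top),w2(p,sc)
ot=np.array([T(275,203),T(228,438),T(393,468),T(310,147),T(416,165),T(510,211),T(454,203)])
os_=np.array([S(237,398),S(103,310),S(320,168),S(403,203),S(449,121),S(405,103)])
def f(p):
    a,b=model(p);return np.r_[(proj(st,a)-ot).ravel(),(proj(ss,b)-os_).ravel()]
q=least_squares(f,[.4,0,0,.6],loss="soft_l1");print(q.x);print(np.round(q.fun.reshape(-1,2),1))
p=q.x
print("handle",w2(p,arm(0,.228,0,-.002)),"tab",w2(p,arm(p[3],.22,-.094,.0045)),"tab0",w2(p,arm(0,.22,-.094,.0045)))
for a,b in ((3,2),(4,3),(5,4),(6,5)): print(np.round(tri([(st,ot[a]),(ss,os_[b])]),3),np.round(model(p)[0][a],3))
# monitor base & screen bottom
print("stand",atz(st,T(400,60),0.01),atz(st,T(310,45),.01))
print("stand scene",atz(ss,S(455,203),0),"tray",atz(st,T(557,217),.02),atz(st,T(520,340),.02))
print("monitor ray",[np.round(ray(ss,S(u,v)),3) for u,v in((480,70),(750,130),(230,10))])
E
```

```text
[ 0.47931996 -0.12826815 -0.19638151  0.58578029]
[[  0.4 -10.7]
 [  0.1  -9.9]
 [  1.8  -8.7]
 [ -0.3   2.2]
 [  0.1   2.9]
 [ -0.7   0.7]
 [  1.    0.1]
 [  6.5  -1.8]
 [  4.4  -4.9]
 [ -3.1   0.7]
 [ -2.1   0.7]
 [ -2.1   0.6]
 [ -1.1   1.8]]
handle [[ 0.60485967 -0.15324372  0.048     ]] tab [[ 0.5402588  -0.23623384  0.17537671]] tab0 [[ 0.578672   -0.24387598  0.0545    ]]
[ 0.621 -0.109  0.047] [ 0.614 -0.106  0.048]
[ 0.603 -0.202  0.046] [ 0.595 -0.2    0.048]
[ 0.538 -0.258  0.176] [ 0.536 -0.256  0.175]
[ 0.545 -0.217  0.179] [ 0.544 -0.218  0.175]
stand [ 0.71129712 -0.19127267  0.01      ] [ 0.72671754 -0.10723075  0.01      ]
stand scene [ 0.69654655 -0.22199436  0.        ] tray [ 0.55944016 -0.32859082  0.02      ] [ 0.44946324 -0.29098256  0.02      ]
monitor ray [array([[-0.359, -0.553,  0.69 ],
       [ 0.858,  0.26 , -0.442]]), array([[-0.359, -0.553,  0.69 ],
       [ 0.887,  0.068, -0.456]]), array([[-0.359, -0.553,  0.69 ],
       [ 0.801,  0.438, -0.409]])]
```

View pics/scene0.png

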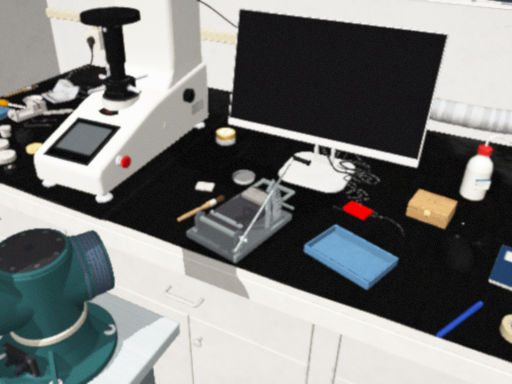

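```bash
cat >> h.py <<'E'
from scipy.spatial.transform import Rotation as Ro
def mv(X,yaw,roll=np.pi,pitch=0):
    "shift/turn in servo units from current pose to TCP X, yaw"
    o=r.get_obs();R0=Ro.from_euler("xyz",o["orientation"]);R1=Ro.from_euler("xyz",[roll,pitch,yaw])
    print("t",round(o["time"],2),"tcp",np.round(o["tcp_pos"],4),"F",np.round(o["wrist_force"],1),"shift",np.round(R0.inv().apply(np.array(X)-o["tcp_pos"])/.04,3),"turn",np.round(np.degrees((R0.inv()*R1).as_rotvec())/6,3))
E
python3 - <<'E'
from h import *
from scipy.optimize import least_squares
st=r.snapshot("top");ss=r.snapshot("scene")
T=lambda u,v:(130+u/2.6,110+v/2.6)
S=lambda u,v:(150+u/2.8,120+v/2.8)
def model(p):
    a=p[3];d=p[4]
    top=[[.1075+d,.075,.024],[-.1075+d,.075,.024],[-.1075+d,-.075,.024],arm(0,.228,.048,-.002),arm(0,.228,-.048,-.002),arm(a,.22,-.114,.0045),arm(a,.22,-.075,.0045)]
    sc=[[-.1075+d,-.075,.0],[-.1075+d,.075,.024],arm(0,.228,.048,-.002),arm(0,.228,-.048,-.002),arm(a,.22,-.114,.0045),arm(a,.22,-.075,.0045)]
    return w2(p,top),w2(p,sc)
ot=np.array([T(275,203),T(228,438),T(393,468),T(310,147),T(416,165),T(510,211),T(454,203)])
os_=np.array([S(237,398),S(103,310),S(320,168),S(403,203),S(449,121),S(405,103)])
def f(p):
    a,b=model(p);return np.r_[(proj(st,a)-ot).ravel(),(proj(ss,b)-os_).ravel()]
q=least_squares(f,[.4,0,0,.6,0],loss="soft_l1");print(q.x);print(np.round(q.fun.reshape(-1,2),1).tolist())
p=q.x
tab=w2(p,arm(p[3],.22,-.094,.0045))[0]
print("handle",w2(p,arm(0,.228,0,-.002)),"tab",tab,"tab0",w2(p,arm(0,.22,-.094,.0045)))
mv([tab[0],tab[1],.26],p[2]+np.pi/2)
E
```

```text
[ 0.48387608 -0.13034715 -0.19669435  0.60844148 -0.02583729]
[[-0.8, -2.0], [-1.3, -0.5], [0.7, 0.8], [0.6, 0.3], [1.0, 1.0], [0.4, -0.5], [2.1, -1.1], [0.8, 3.3], [-1.5, -0.5], [-1.6, 0.1], [-0.6, 0.1], [-1.1, -1.1], [-0.0, 0.0]]
handle [[ 0.60940798 -0.155362    0.048     ]] tab [ 0.54194944 -0.23776763  0.17944208] tab0 [[ 0.58319195 -0.24598606  0.0545    ]]
t 1.4 tcp [0.2116 0.5077 0.2055] F [ 0.1 -1.1  0.7] shift [-14.793 -14.026  -1.364] turn [ 0.    -0.    13.108]
```

>>> servo_tool:
  commands: "-0.3 -0.3 -0.3 0 0 0.3 0; -1 -0.9 -0.6 0 0 1 0; -1.7 -1.6 -1 0 0 1.7 0; -2.4 -2.3 -1.3 0 0 2.4 0; -3.1 -3 -1.5 0 0 3.1 0; -3.8 -3.6 -1.7 0 0 3.8 0; -4.5 -4.3 -1.8 0 0 4.5 0; -5.2 -4.95 -1.9 0 0 5.2 0; -5.9 -5.6 -2 0 0 5.9 0; -6.6 -6.25 -2 0 0 6.6 0"

```text
time: 2.23
tcp_pos: [0.3596, 0.1738, 0.2868]
orientation: [3.139, 0.0, 2.052]
wrist_force: [1.5, -0.1, -0.2]
finger_gap: 0.0309
gripper_force: 0.0
```

Run:
```python
from h import *
mv([.542,-.238,.26],-.197+np.pi/2)
```

```text
t 2.23 tcp [0.3596 0.1738 0.2868] F [ 1.5 -0.1 -0.2] shift [-11.235  -0.73    0.671] turn [ 2.80e-02 -6.00e-03  6.48e+00]
```

>>> servo_tool:
  commands: "-1 -0.1 0 0 0 0.6 0; -2 -0.1 0.1 0 0 1.2 0; -3 -0.2 0.2 0 0 1.8 0; -4 -0.2 0.3 0 0 2.4 0; -5 -0.3 0.4 0 0 3.1 0; -6 -0.4 0.5 0 0 3.8 0; -7 -0.5 0.5 0 0 4.6 0; -8 -0.5 0.6 0 0 5.4 0; -9 -0.5 0.6 0 0 6 0; -9.7 -0.5 0.6 0 0 6.4 0"

```text
time: 3.07
tcp_pos: [0.5228, -0.1804, 0.2605]
orientation: [-3.141, 0.0, 1.38]
wrist_force: [1.1, 1.1, -0.0]
finger_gap: 0.0009
gripper_force: 0.0
```

>>> servo_tool:
  commands: "0 0 0 0 0 0 0; 0 0 0 0 0 0 0; 0 0 0 0 0 0 0"

```text
time: 3.32
tcp_pos: [0.522, -0.1767, 0.2614]
orientation: [-3.141, -0.001, 1.386]
wrist_force: [-0.1, 0.5, 1.0]
finger_gap: 0.0005
gripper_force: 0.0
```

Run:
```python
from h import *
P=[.48388,-.13035,-.1967]
mv([.542,-.238,.24],-.197+np.pi/2)
st=r.snapshot("top");w=r.snapshot("wrist");ss=r.snapshot("scene")
for s,n in((st,"top"),(w,"wrist"),(ss,"scene")):
    cv2.imwrite(f"pics/{n}1.png",s["img"])
    for k in("tab","handle"):
        for m in r.masks_of(s,k)[:2]: print(n,k,m["conf"],m["location"],m["mask"].sum())
im=w["img"].copy()
for X in (w2(P,arm(.608,.22,-.094,.0045))[0],w2(P,arm(0,.228,.046,-.002))[0],w2(P,arm(0,.228,-.046,-.002))[0],w2(P,arm(.608,.22,-.114,.0045))[0],w2(P,arm(.608,.22,-.075,.0045))[0],r.get_obs()["tcp_pos"]):
    u=proj(w,X)[0];print(u);cv2.circle(im,(int(np.clip(u[0],-50,600)),int(np.clip(u[1],-50,600))),4,(0,255,255),1)
cv2.imwrite("pics/w1.png",cv2.resize(im,(768,576)))
```

```text
t 3.32 tcp [ 0.522  -0.1767  0.2614] F [-0.1  0.5  1. ] shift [-1.415  0.773  0.535] turn [-0.005 -0.007  0.117]
top tab 0.6 [276.0, 283.8] 15
top handle 0.62 [237.5, 258.0] 2267
wrist tab 0.79 [216.9, 274.9] 1049
wrist handle 0.78 [135.8, 212.0] 9556
scene tab 0.56 [160.0, 291.3] 232
scene handle 0.71 [215.4, 238.4] 1844
scene handle 0.67 [177.8, 244.5] 254
[283.81368082 242.18031628]
[314.6370386 104.8487108]
[310.26556214 169.92372999]
[282.98342243 258.7559447 ]
[284.62328606 225.75169999]
[254.80513273 226.70247766]
```

View pics/w1.png

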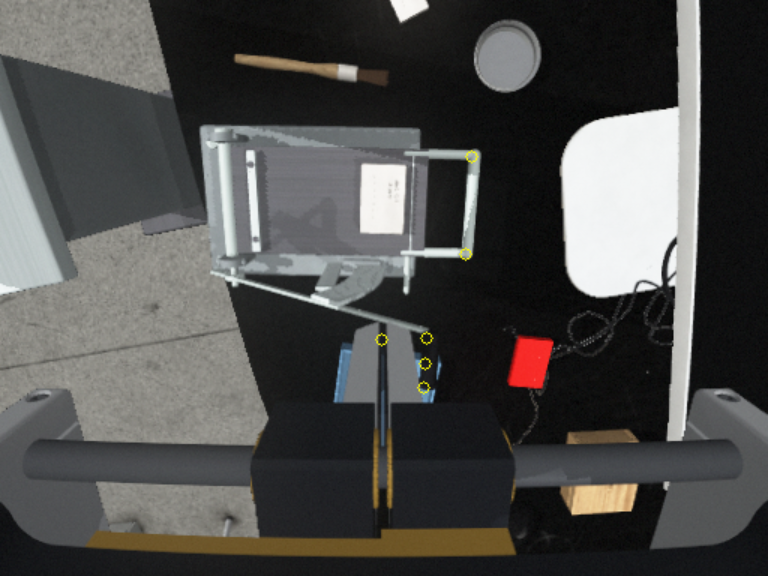

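Run:
```python
from h import *
w=r.snapshot("wrist");ss=r.snapshot("scene")
for px in((240,120),(321,143),(400,160)):
    c,d=ray(ss,px)
    for t in np.arange(1,1.6,.05):
        X=c+d*t;u=proj(w,X)[0]
        if 440<u[0]<480: print(px,np.round(X,3),np.round(u))
mv([.542,-.238,.195],-.197+np.pi/2)
```

```text
(240, 120) [0.776 0.042 0.126] [461. -72.]
(321, 143) [ 0.758 -0.213  0.12 ] [448. 170.]
(321, 143) [ 0.801 -0.2    0.098] [469. 151.]
(400, 160) [ 0.749 -0.423  0.126] [440. 312.]
(400, 160) [ 0.793 -0.418  0.104] [459. 293.]
(400, 160) [ 0.837 -0.412  0.081] [477. 276.]
t 3.87 tcp [ 0.5222 -0.1769  0.2616] F [-0.8  0.3  0.1] shift [-1.409  0.767  1.664] turn [ 0.002 -0.001  0.115]
```

>>> servo_tool:
  commands: "-0.4 0.2 0 0 0 0.1 0; -0.9 0.5 0.2 0 0 0.1 0; -1.2 0.7 0.6 0 0 0.1 0; -1.4 0.77 1 0 0 0.11 0; -1.4 0.77 1.4 0 0 0.11 0; -1.4 0.77 1.6 0 0 0.11 0; -1.4 0.77 1.6 0 0 0.11 0"

```text
time: 4.45
tcp_pos: [0.541, -0.2374, 0.1946]
orientation: [-3.137, -0.002, 1.374]
wrist_force: [0.7, -0.7, -0.7]
finger_gap: 0.0005
gripper_force: 0.0
```

Run:
```python
from h import *
P=[.48388,-.13035,-.1967]
c,s=np.cos(P[2]),np.sin(P[2])
mv([.542,-.238,.195],-.197+np.pi/2)
o=r.get_obs()["tcp_pos"]
for a in [.65,.6085,.55,.5,.45,.4,.35,.3,.25,.2,.15,.1,.05,.02,0,-.02]:
    X=w2(P,arm(a,.22,-.094,.0045))[0]+[0,0,.006]
    d=(X-o)/.04;print(a,np.round([s*-d[0]+c*d[1],c*d[0]+s*d[1],-d[2]],2),np.round(X,4))
w=r.snapshot("wrist")
for m in r.masks_of(w,"tab")[:2]: print(m["conf"],m["location"])
print(proj(w,[w2(P,arm(.6085,.22,y,.0045))[0] for y in(-.114,-.094,-.075)]))
cv2.imwrite("pics/w2.png",w["img"][150:320,200:400].repeat(3,0).repeat(3,1))
```

```text
t 4.45 tcp [ 0.541  -0.2374  0.1946] F [ 0.7 -0.7 -0.7] shift [-0.011  0.027 -0.01 ] turn [-0.047 -0.017 -0.001]
0.65 [-0.01 -0.11  0.05] [ 0.5365 -0.2367  0.1927]
0.6085 [-0.01  0.02  0.23] [ 0.5419 -0.2378  0.1855]
0.55 [-0.01  0.21  0.49] [ 0.5491 -0.2392  0.1748]
0.5 [-0.01  0.35  0.73] [ 0.5547 -0.2403  0.1654]
0.45 [-0.01  0.48  0.97] [ 0.5598 -0.2413  0.1557]
0.4 [-0.01  0.6   1.22] [ 0.5644 -0.2423  0.1458]
0.35 [-0.01  0.7   1.47] [ 0.5686 -0.2431  0.1357]
0.3 [-0.01  0.8   1.73] [ 0.5723 -0.2438  0.1253]
0.25 [-0.01  0.88  2.  ] [ 0.5754 -0.2444  0.1148]
0.2 [-0.01  0.94  2.26] [ 0.578  -0.245   0.1041]
0.15 [-0.01  1.    2.53] [ 0.5801 -0.2454  0.0933]
0.1 [-0.01  1.04  2.8 ] [ 0.5817 -0.2457  0.0824]
0.05 [-0.01  1.06  3.08] [ 0.5827 -0.2459  0.0715]
0.02 [-0.01  1.07  3.24] [ 0.5831 -0.246   0.0649]
0 [-0.01  1.08  3.35] [ 0.5832 -0.246   0.0605]
-0.02 [-0.01  1.08  3.46] [ 0.5832 -0.246   0.0561]
0.93 [178.0, 225.2]
0.72 [98.8, 175.8]
[[255.80580829 241.58513653]
 [255.81435636 218.04881505]
 [255.8220215  194.40121186]]
```

View pics/w2.png

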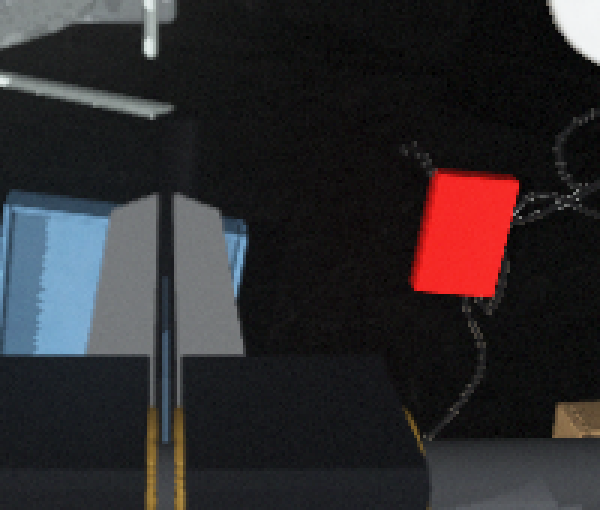

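>>> servo_tool:
  commands: "0 0.05 0 0 0 0 0.085; 0 0.05 0.05 0 0 0 0.085; 0 0.07 0.15 0 0 0 0.085; 0 0.1 0.25 0 0 0 0.085; 0 0.16 0.35 0 0 0 0.085; 0 0.23 0.47 0 0 0 0.085; 0 0.31 0.59 0 0 0 0.085; 0 0.38 0.71 0 0 0 0.085; 0 0.44 0.83 0 0 0 0.085; 0 0.5 0.95 0 0 0 0.085"

```text
time: 5.38
tcp_pos: [0.5624, -0.242, 0.1591]
orientation: [3.141, 0.0, 1.374]
wrist_force: [1.6, -0.3, 2.3]
finger_gap: 0.0081
gripper_force: 0.8
```

Run:
```python
from h import *
P=[.48388,-.13035,-.1967]
ss=r.snapshot("scene");w=r.snapshot("wrist")
for s in(ss,w):
    for m in r.masks_of(s,"tab")[:1]+r.masks_of(s,"pointer")[:1]: print(m["conf"],m["location"])
    print(proj(s,[w2(P,arm(a,.22,-.094,.0045))[0] for a in(.61,.55,.5,.45,.4)]))
a=ss["img"][130:210,230:350].repeat(4,0).repeat(4,1);b=w["img"][150:320,200:320].repeat(2,0).repeat(2,1)
c=np.zeros((340,720,3),np.uint8);c[:320,:480]=a;c[:,480:]=b;cv2.imwrite("pics/c3.png",c)
```

```text
0.93 [200.0, 266.5]
0.63 [232.8, 251.0]
[[301.65035938 159.29127663]
 [303.09266051 162.30962586]
 [304.14271872 164.98878899]
 [305.05594115 167.80741051]
 [305.83368719 170.75675055]]
0.83 [188.2, 233.9]
0.69 [189.1, 238.9]
[[221.84214312 240.84204209]
 [234.77456279 233.18951945]
 [243.80860838 227.21916991]
 [251.41091287 221.6133311 ]
 [257.71857952 216.36132464]]
```

View pics/c3.png

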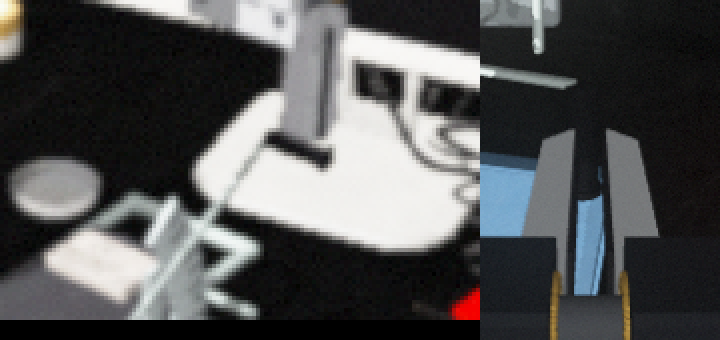

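Both views show the fingertips seated on the tab, which is moving down. I'll continue along the arc.

>>> servo_tool:
  commands: "0 0.07 0.15 0 0 0 0.085; 0 0.13 0.31 0 0 0 0.085; 0 0.18 0.44 0 0 0 0.085; 0 0.23 0.57 0 0 0 0.085; 0 0.28 0.7 0 0 0 0.085; 0 0.33 0.83 0 0 0 0.085; 0 0.37 0.96 0 0 0 0.085; 0 0.41 1.09 0 0 0 0.085; 0 0.44 1.22 0 0 0 0.085; 0 0.47 1.35 0 0 0 0.085"

```text
time: 6.52
tcp_pos: [0.5803, -0.2455, 0.1049]
orientation: [-3.141, -0.0, 1.374]
wrist_force: [-0.1, -0.6, 0.0]
finger_gap: 0.008
gripper_force: 0.4
```

>>> servo_tool:
  commands: "0 0.03 0.13 0 0 0 0.085; 0 0.06 0.27 0 0 0 0.085; 0 0.08 0.4 0 0 0 0.085; 0 0.1 0.54 0 0 0 0.085; 0 0.11 0.65 0 0 0 0.085; 0 0.12 0.74 0 0 0 0.085; 0 0.12 0.8 0 0 0 0.085; 0 0.12 0.86 0 0 0 0.085; 0 0.13 0.9 0 0 0 0.085; 0 0.13 0.92 0 0 0 0.085"

```text
time: 7.35
tcp_pos: [0.5851, -0.2464, 0.0684]
orientation: [-3.141, -0.0, 1.374]
wrist_force: [-0.0, 0.1, 1.0]
finger_gap: 0.0081
gripper_force: 0.4
```

>>> servo_tool:
  commands: "0 0 0.03 0 0 0 0.085; 0 0 0.06 0 0 0 0.085; 0 0 0.09 0 0 0 0.085; 0 0 0.12 0 0 0 0.085; 0 0 0.14 0 0 0 0.085; 0 0 0.16 0 0 0 0.085; 0 0 0.16 0 0 0 0.085"

```text
time: 7.93
tcp_pos: [0.5854, -0.2465, 0.0621]
orientation: [3.141, -0.0, 1.374]
wrist_force: [0.4, -0.4, 1.0]
finger_gap: 0.0079
gripper_force: 0.2
```

>>> servo_tool:
  commands: "0 0 0.02 0 0 0 0.085; 0 0 0.04 0 0 0 0.085; 0 0 0.04 0 0 0 0.085"

```text
time: 8.18
tcp_pos: [0.5853, -0.2465, 0.0605]
orientation: [-3.142, -0.0, 1.374]
wrist_force: [0.8, -0.7, 0.2]
finger_gap: 0.0082
gripper_force: 0.2
```

>>> servo_tool:
  commands: "0 0 0.02 0 0 0 0.085; 0 0 0.04 0 0 0 0.085; 0 0 0.04 0 0 0 0.085"

```text
time: 8.43
tcp_pos: [0.5854, -0.2466, 0.0593]
orientation: [3.141, 0.0, 1.374]
wrist_force: [-0.4, 1.1, 1.3]
finger_gap: 0.0079
gripper_force: 0.7
```

>>> servo_tool:
  commands: "0 0 0.02 0 0 0 0.085; 0 0 0.04 0 0 0 0.085; 0 0 0.04 0 0 0 0.085"

```text
time: 8.68
tcp_pos: [0.5855, -0.2466, 0.0587]
orientation: [3.141, 0.0, 1.374]
wrist_force: [-1.5, 0.9, 5.5]
finger_gap: 0.0081
gripper_force: 2.8
```

Run:
```python
from h import *
P=[.48388,-.13035,-.1967]
ss=r.snapshot("scene");w=r.snapshot("wrist")
for s in(ss,w):
    print(proj(s,[w2(P,arm(a,.22,-.075,.0))[0] for a in(.1,.05,0)]))
for i in range(4): r.snapshot("top");print(r.get_obs()["wrist_force"])
a=ss["img"][130:280,210:350].repeat(3,0).repeat(3,1);b=w["img"][100:250,150:300].repeat(2,0).repeat(2,1)
c=np.zeros((450,720,3),np.uint8);c[:450,:420]=a;c[:300,420:]=b;cv2.imwrite("pics/c4.png",c)
```

```text
[[301.08575814 189.58183611]
 [300.9528563  193.2294498 ]
 [300.69947728 196.94120666]]
[[248.91565309 207.73762372]
 [250.43732193 201.92089549]
 [251.03652241 196.70458148]]
[-2.21383651  1.14937415  5.81751967]
[-1.43296638  0.8296549   6.15854407]
[-2.17419702  0.79095712  5.88854388]
[-1.48755787  0.78245112  5.07436959]
```

View pics/c4.png

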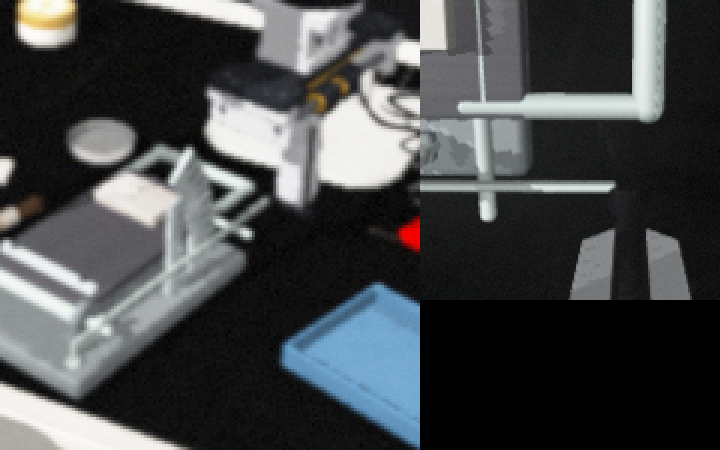

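Contact reads about 5.5 N at the expected height, and the arm lies on the pin. Now I'll lift off and go to the handle.

>>> servo_tool:
  commands: "0 0 -0.1 0 0 0 0.085; 0 0 -0.5 0 0 0 0.085; 0 0 -1 0 0 0 0.2; 0.3 0 -1.2 0 0 0 0.35; 0.9 0.1 -1.2 0 0 0 0.35; 1.5 0.15 -1.2 0 0 0 0.35; 2 0.2 -1.2 0 0 0 0.35; 2.3 0.2 -1.2 0 0 0 0.35; 2.35 0.2 -1.2 0 0 0 0.35; 2.35 0.2 -1.2 0 0 0 0.35"

```text
time: 9.82
tcp_pos: [0.6115, -0.155, 0.1051]
orientation: [-3.141, 0.0, 1.376]
wrist_force: [-0.1, -1.1, 0.4]
finger_gap: 0.0331
gripper_force: 0.0
```

Run:
```python
from h import *
P=[.48388,-.13035,-.1967]
w=r.snapshot("wrist");ss=r.snapshot("scene")
H=[w2(P,arm(0,.228,y,-.002))[0] for y in(.048,0,-.048)]
print(proj(w,H));mv([.6105,-.1555,.029],-.1967+np.pi/2)
for m in r.masks_of(w,"handle")[:1]: print(m["conf"],m["location"])
im=w["img"].copy()
for u in proj(w,H): cv2.circle(im,(int(u[0]),int(u[1])),2,(0,255,255),-1)
b=im[0:260,120:380];b=b.repeat(2,0).repeat(2,1);cv2.imwrite("pics/c5.png",b)
```

```text
[[252.3095287  147.50653658]
 [252.38749284 200.19796903]
 [252.46548698 247.28769813]]
t 9.92 tcp [ 0.6113 -0.1565  0.1052] F [ 0.6  0.2 -0.4] shift [ 0.022 -0.023  1.906] turn [-0.003  0.005 -0.006]
0.9 [194.0, 97.6]
```

View pics/c5.png

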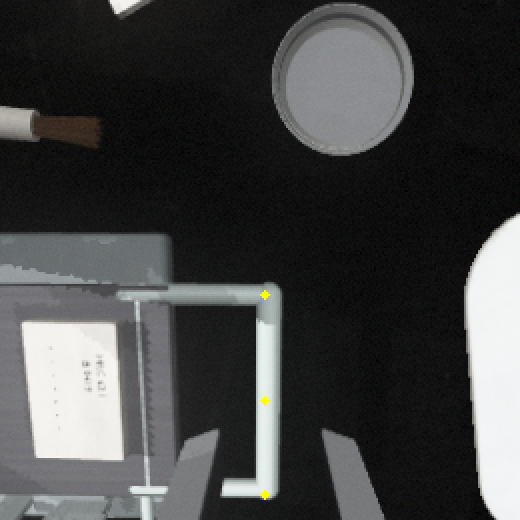

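>>> servo_tool:
  commands: "0 0 0.3 0 0 0 0.35; 0 0 0.7 0 0 0 0.35; 0 0 1.1 0 0 0 0.35; 0 0 1.5 0 0 0 0.35; 0 0 1.75 0 0 0 0.35; 0 0 1.88 0 0 0 0.35; 0 0 1.88 0 0 0 0.35"

```text
time: 10.55
tcp_pos: [0.6103, -0.156, 0.0281]
orientation: [-3.138, -0.001, 1.373]
wrist_force: [1.0, -0.4, 0.1]
finger_gap: 0.0324
gripper_force: 0.0
```

>>> servo_tool:
  commands: "0 0 0 0 0 0 0.2; 0 0 0 0 0 0 0.12; 0 0 0 0 0 0 0.05; 0 0 0 0 0 0 0; 0 0 0 0 0 0 0"
  newtons: 35

```text
time: 10.97
tcp_pos: [0.6103, -0.1558, 0.0315]
orientation: [-3.139, 0.0, 1.374]
wrist_force: [-5.5, 0.9, 3.7]
finger_gap: 0.01
gripper_force: 35.0
```

```bash
cat >> h.py <<'E'
P=[.48388,-.13035,-.1967]
Hx,Hz=.128+.002,.048  # handle tester x (corrected), z
def state(cam=("top","wrist")):
    o=r.get_obs();d=o["tcp_pos"]-np.array([*P[:2],0]);c,s=np.cos(P[2]),np.sin(P[2])
    xt=c*d[0]+s*d[1]
    a=np.arctan2(o["tcp_pos"][2]+.019-.048,xt+.098)
    print("t",round(o["time"],2),"xt",round(xt,4),"z",round(o["tcp_pos"][2],4),"ang",round(a,4),"F",np.round(o["wrist_force"],1),"grip",round(o["finger_gap"],4),round(float(o["gripper_force"]),1))
    for n in cam:
        s_=r.snapshot(n)
        for m in r.masks_of(s_,"block")[:3]: print(n,round(m["conf"],2),m["location"],m["mask"].sum())
    return a
E
python3 -c "
from h import *
state()
w=r.snapshot('scene')
for m in r.masks_of(w,'block')[:3]: print(m['conf'],m['location'])
cs,sn=np.cos(P[2]),np.sin(P[2])
for a in [0,.02,.05,.1,.15,.2,.25,.3,.35,.4,.45]: print(a, np.round([.2285*(np.cos(a)-1)/.04+.002*np.sin(a)/.04, -.2285*np.sin(a)/.04],3))
"
```

```text
t 10.97 xt 0.129 z 0.0315 ang 0.0109 F [-5.5  0.9  3.7] grip 0.01 35.0
top 0.83 [184.2, 183.1] 262
top 0.67 [150.3, 350.6] 443
top 0.43 [202.3, 267.0] 70
wrist 0.89 [225.2, 120.3] 6796
wrist 0.51 [361.6, 366.8] 210
0.81 [210.8, 357.7]
0.77 [197.0, 255.4]
0.6 [184.8, 206.6]
0 [ 0. -0.]
0.02 [-0.    -0.114]
0.05 [-0.005 -0.286]
0.1 [-0.024 -0.57 ]
0.15 [-0.057 -0.854]
0.2 [-0.104 -1.135]
0.25 [-0.165 -1.413]
0.3 [-0.24  -1.688]
0.35 [-0.329 -1.959]
0.4 [-0.431 -2.225]
0.45 [-0.547 -2.485]
```

>>> servo_tool:
  commands: "0 0 -0.01 0 0 0 0; 0 0 -0.03 0 0 0 0; 0 0 -0.06 0 0 0 0; 0 0 -0.1 0 0 0 0; 0 0 -0.14 0 0 0 0; 0 0 -0.18 0 0 0 0; 0 0 -0.22 0 0 0 0; 0 0 -0.26 0 0 0 0; 0 0 -0.3 0 0 0 0; 0 -0.01 -0.34 0 0 0 0"

```text
time: 12.1
tcp_pos: [0.6101, -0.1557, 0.0431]
orientation: [-3.139, -0.0, 1.374]
wrist_force: [-5.1, -1.6, -10.6]
finger_gap: 0.01
gripper_force: 35.0
```

```bash
cat >> h.py <<'E'
def blk(cams=("wrist","scene")):
    a=state(())
    for n in cams:
        s_=r.snapshot(n);g=np.arange(.02,.2,.001)
        L=proj(s_,[w2([P[0]+.002*np.cos(P[2]),P[1]+.002*np.sin(P[2]),P[2]],arm(a,x,0,.011))[0] for x in g])
        for m in r.masks_of(s_,"block")[:3]:
            e=np.linalg.norm(L-np.array(m["location"])[::-1],axis=1);i=e.argmin()
            if e[i]<25: print(n,round(m["conf"],2),np.round(m["location"]),"s",round(g[i],3),"err",round(e[i],1))
E
python3 -c "
from h import *
blk()"
```

```text
t 12.1 xt 0.1288 z 0.0431 ang 0.0619 F [ -5.1  -1.6 -10.6] grip 0.01 35.0
wrist 0.85 [223. 124.] s 0.145 err 20.1
scene 0.65 [192. 253.] s 0.132 err 3.3
```

>>> servo_tool:
  commands: "0 0 -0.04 0 0 0 0; 0 0 -0.07 0 0 0 0; 0 -0.01 -0.11 0 0 0 0; 0 -0.01 -0.14 0 0 0 0; 0 -0.01 -0.17 0 0 0 0; 0 -0.02 -0.21 0 0 0 0; 0 -0.02 -0.24 0 0 0 0; 0 -0.02 -0.27 0 0 0 0; 0 -0.03 -0.31 0 0 0 0; 0 -0.03 -0.34 0 0 0 0"

```text
time: 13.13
tcp_pos: [0.6092, -0.1554, 0.0572]
orientation: [-3.14, -0.0, 1.374]
wrist_force: [-6.7, -0.3, -10.1]
finger_gap: 0.0097
gripper_force: 35.0
```

>>> servo_tool:
  commands: "0 0 -0.03 0 0 0 0; 0 -0.01 -0.07 0 0 0 0; 0 -0.01 -0.1 0 0 0 0; 0 -0.02 -0.14 0 0 0 0; 0 -0.02 -0.17 0 0 0 0; 0 -0.03 -0.2 0 0 0 0; 0 -0.03 -0.24 0 0 0 0; 0 -0.04 -0.27 0 0 0 0; 0 -0.04 -0.31 0 0 0 0; 0 -0.05 -0.34 0 0 0 0"

```text
time: 13.97
tcp_pos: [0.6075, -0.1551, 0.0708]
orientation: [-3.14, -0.0, 1.374]
wrist_force: [-5.1, -0.8, -11.2]
finger_gap: 0.0099
gripper_force: 35.0
```

```bash
python3 -c "
from h import *
blk()"
```

```text
t 13.97 xt 0.126 z 0.0708 ang 0.1845 F [ -5.1  -0.8 -11.2] grip 0.0099 35.0
wrist 0.7 [214. 130.] s 0.145 err 21.8
scene 0.76 [188. 253.] s 0.132 err 2.7
```

>>> servo_tool:
  commands: "0 0 -0.03 0 0 0 0; 0 -0.01 -0.05 0 0 0 0; 0 -0.01 -0.07 0 0 0 0; 0 -0.02 -0.09 0 0 0 0; 0 -0.02 -0.11 0 0 0 0; 0 -0.02 -0.13 0 0 0 0; 0 -0.03 -0.15 0 0 0 0; 0 -0.03 -0.17 0 0 0 0; 0 -0.04 -0.19 0 0 0 0; 0 -0.04 -0.2 0 0 0 0"

```text
time: 15.0
tcp_pos: [0.606, -0.1548, 0.079]
orientation: [-3.141, -0.0, 1.374]
wrist_force: [-5.3, -0.9, -12.8]
finger_gap: 0.0099
gripper_force: 35.0
```

>>> servo_tool:
  commands: "0 0 -0.01 0 0 0 0; 0 0 -0.02 0 0 0 0; 0 -0.01 -0.04 0 0 0 0; 0 -0.01 -0.05 0 0 0 0; 0 -0.01 -0.06 0 0 0 0; 0 -0.02 -0.07 0 0 0 0; 0 -0.02 -0.09 0 0 0 0; 0 -0.02 -0.1 0 0 0 0; 0 -0.02 -0.11 0 0 0 0; 0 -0.03 -0.12 0 0 0 0"

```text
time: 15.83
tcp_pos: [0.6051, -0.1546, 0.0837]
orientation: [-3.141, -0.0, 1.374]
wrist_force: [-5.2, -2.3, -12.7]
finger_gap: 0.0097
gripper_force: 35.0
```

```bash
python3 -c "
from h import *
blk()"
```

```text
t 15.83 xt 0.1236 z 0.0837 ang 0.242 F [ -5.2  -2.3 -12.7] grip 0.0097 35.0
wrist 0.58 [212. 135.] s 0.146 err 20.9
wrist 0.46 [205.  92.] s 0.109 err 22.2
scene 0.78 [184. 252.] s 0.135 err 4.4
scene 0.16 [175. 242.] s 0.133 err 17.9
```

>>> servo_tool:
  commands: "0 0 -0.01 0 0 0 0; 0 0 -0.02 0 0 0 0; 0 -0.01 -0.04 0 0 0 0; 0 -0.01 -0.05 0 0 0 0; 0 -0.01 -0.06 0 0 0 0; 0 -0.02 -0.07 0 0 0 0; 0 -0.02 -0.08 0 0 0 0; 0 -0.02 -0.09 0 0 0 0; 0 -0.03 -0.1 0 0 0 0; 0 -0.03 -0.11 0 0 0 0"

```text
time: 16.87
tcp_pos: [0.6041, -0.1544, 0.0884]
orientation: [3.142, -0.0, 1.374]
wrist_force: [-5.5, -0.7, -12.0]
finger_gap: 0.0098
gripper_force: 35.0
```

```bash
python3 -c "
from h import *
blk()"
```

```text
t 16.87 xt 0.1226 z 0.0884 ang 0.263 F [ -5.5  -0.7 -12. ] grip 0.0098 35.0
wrist 0.93 [211. 137.] s 0.146 err 20.9
wrist 0.52 [206.  94.] s 0.108 err 20.3
scene 0.85 [186. 251.] s 0.129 err 2.3
```

>>> servo_tool:
  commands: "0 0 -0.01 0 0 0 0; 0 0 -0.02 0 0 0 0; 0 -0.01 -0.04 0 0 0 0; 0 -0.01 -0.05 0 0 0 0; 0 -0.01 -0.06 0 0 0 0; 0 -0.02 -0.07 0 0 0 0; 0 -0.02 -0.08 0 0 0 0; 0 -0.03 -0.09 0 0 0 0; 0 -0.03 -0.1 0 0 0 0; 0 -0.03 -0.11 0 0 0 0"

```text
time: 17.9
tcp_pos: [0.603, -0.1542, 0.0929]
orientation: [3.141, -0.0, 1.374]
wrist_force: [-4.3, -1.0, -11.4]
finger_gap: 0.0103
gripper_force: 35.0
```

```bash
python3 -c "
from h import *
blk()"
```

```text
t 17.9 xt 0.1215 z 0.0929 ang 0.2834 F [ -4.3  -1.  -11.4] grip 0.0103 35.0
wrist 0.83 [211. 139.] s 0.147 err 20.4
scene 0.63 [188. 252.] s 0.125 err 0.4
```

>>> servo_tool:
  commands: "0 0 -0.01 0 0 0 0; 0 0 -0.02 0 0 0 0; 0 -0.01 -0.04 0 0 0 0; 0 -0.01 -0.05 0 0 0 0; 0 -0.01 -0.06 0 0 0 0; 0 -0.02 -0.07 0 0 0 0; 0 -0.02 -0.08 0 0 0 0; 0 -0.03 -0.09 0 0 0 0; 0 -0.03 -0.1 0 0 0 0; 0 -0.03 -0.11 0 0 0 0"

```text
time: 18.93
tcp_pos: [0.6018, -0.1539, 0.0972]
orientation: [3.141, -0.0, 1.374]
wrist_force: [-4.1, -0.7, -12.3]
finger_gap: 0.0097
gripper_force: 35.0
```

```bash
python3 -c "
from h import *
blk()"
```

```text
t 18.93 xt 0.1203 z 0.0972 ang 0.3027 F [ -4.1  -0.7 -12.3] grip 0.0097 35.0
wrist 0.87 [211. 140.] s 0.147 err 19.2
scene 0.64 [183. 252.] s 0.133 err 2.8
```

>>> servo_tool:
  commands: "0 0 -0.01 0 0 0 0; 0 0 -0.02 0 0 0 0; 0 -0.01 -0.04 0 0 0 0; 0 -0.01 -0.05 0 0 0 0; 0 -0.02 -0.06 0 0 0 0; 0 -0.02 -0.07 0 0 0 0; 0 -0.02 -0.08 0 0 0 0; 0 -0.03 -0.09 0 0 0 0; 0 -0.03 -0.1 0 0 0 0; 0 -0.04 -0.11 0 0 0 0"

```text
time: 19.97
tcp_pos: [0.6005, -0.1537, 0.1016]
orientation: [3.141, -0.0, 1.374]
wrist_force: [-1.9, -0.7, -11.7]
finger_gap: 0.0098
gripper_force: 35.0
```

```bash
python3 -c "
from h import *
blk()"
```

```text
t 19.97 xt 0.119 z 0.1016 ang 0.323 F [ -1.9  -0.7 -11.7] grip 0.0098 35.0
wrist 0.69 [212. 141.] s 0.146 err 17.0
scene 0.82 [182. 253.] s 0.136 err 2.0
```

>>> servo_tool:
  commands: "0 0 -0.01 0 0 0 0; 0 0 -0.02 0 0 0 0; 0 -0.01 -0.04 0 0 0 0; 0 -0.01 -0.05 0 0 0 0; 0 -0.02 -0.06 0 0 0 0; 0 -0.02 -0.07 0 0 0 0; 0 -0.02 -0.08 0 0 0 0; 0 -0.03 -0.09 0 0 0 0; 0 -0.03 -0.1 0 0 0 0; 0 -0.04 -0.11 0 0 0 0"

```text
time: 21.0
tcp_pos: [0.5991, -0.1534, 0.1063]
orientation: [3.14, -0.0, 1.374]
wrist_force: [0.2, -0.7, -10.5]
finger_gap: 0.0098
gripper_force: 35.0
```

```bash
python3 -c "
from h import *
blk()"
```

```text
t 21.0 xt 0.1175 z 0.1063 ang 0.3443 F [  0.2  -0.7 -10.5] grip 0.0098 35.0
wrist 0.6 [209. 144.] s 0.147 err 19.6
scene 0.77 [181. 250.] s 0.133 err 4.2
```

>>> servo_tool:
  commands: "0 0 -0.01 0 0 0 0; 0 -0.01 -0.02 0 0 0 0; 0 -0.01 -0.03 0 0 0 0; 0 -0.02 -0.05 0 0 0 0; 0 -0.02 -0.06 0 0 0 0; 0 -0.02 -0.07 0 0 0 0; 0 -0.03 -0.08 0 0 0 0; 0 -0.03 -0.09 0 0 0 0; 0 -0.04 -0.1 0 0 0 0; 0 -0.04 -0.11 0 0 0 0"

```text
time: 22.03
tcp_pos: [0.5977, -0.1531, 0.1107]
orientation: [3.14, -0.0, 1.374]
wrist_force: [3.0, -0.6, -9.2]
finger_gap: 0.0102
gripper_force: 35.0
```

```bash
python3 -c "
from h import *
blk()"
```

```text
t 22.03 xt 0.116 z 0.1107 ang 0.3648 F [ 3.  -0.6 -9.2] grip 0.0102 35.0
wrist 0.61 [208. 142.] s 0.145 err 18.8
scene 0.74 [183. 249.] s 0.127 err 2.8
```

>>> servo_tool:
  commands: "0 -0.01 -0.01 0 0 0 0; 0 -0.01 -0.02 0 0 0 0; 0 -0.02 -0.03 0 0 0 0; 0 -0.02 -0.04 0 0 0 0; 0 -0.03 -0.06 0 0 0 0; 0 -0.03 -0.07 0 0 0 0; 0 -0.04 -0.08 0 0 0 0"

```text
time: 22.82
tcp_pos: [0.5965, -0.1529, 0.1141]
orientation: [3.139, -0.0, 1.374]
wrist_force: [6.7, -1.5, -8.4]
finger_gap: 0.0098
gripper_force: 35.0
```

```bash
python3 -c "
from h import *
blk()"
```

```text
t 22.82 xt 0.1148 z 0.1141 ang 0.3803 F [ 6.7 -1.5 -8.4] grip 0.0098 35.0
wrist 0.66 [208. 146.] s 0.147 err 19.0
scene 0.62 [181. 250.] s 0.13 err 2.9
```

>>> servo_tool:
  commands: "0 -0.01 -0.01 0 0 0 0; 0 -0.01 -0.02 0 0 0 0; 0 -0.02 -0.03 0 0 0 0; 0 -0.02 -0.04 0 0 0 0; 0 -0.03 -0.06 0 0 0 0; 0 -0.03 -0.07 0 0 0 0; 0 -0.04 -0.08 0 0 0 0"

```text
time: 23.6
tcp_pos: [0.5953, -0.1526, 0.1176]
orientation: [3.138, -0.0, 1.374]
wrist_force: [6.5, -0.9, -7.9]
finger_gap: 0.0097
gripper_force: 35.0
```

```bash
python3 -c "
from h import *
blk()"
```

```text
t 23.6 xt 0.1136 z 0.1176 ang 0.3965 F [ 6.5 -0.9 -7.9] grip 0.0097 35.0
wrist 0.79 [207. 145.] s 0.145 err 18.9
scene 0.59 [180. 250.] s 0.133 err 3.2
```

>>> servo_tool:
  commands: "0 -0.01 -0.01 0 0 0 0; 0 -0.01 -0.02 0 0 0 0; 0 -0.02 -0.03 0 0 0 0; 0 -0.02 -0.04 0 0 0 0; 0 -0.03 -0.06 0 0 0 0; 0 -0.03 -0.07 0 0 0 0; 0 -0.04 -0.08 0 0 0 0"

```text
time: 24.38
tcp_pos: [0.594, -0.1524, 0.1209]
orientation: [3.137, -0.0, 1.374]
wrist_force: [7.5, -1.3, -7.8]
finger_gap: 0.0102
gripper_force: 35.0
```

```bash
python3 -c "
from h import *
blk()"
```

```text
t 24.38 xt 0.1123 z 0.1209 ang 0.4121 F [ 7.5 -1.3 -7.8] grip 0.0102 35.0
wrist 0.89 [209. 146.] s 0.146 err 16.0
```

>>> servo_tool:
  commands: "0 -0.01 -0.01 0 0 0 0; 0 -0.01 -0.02 0 0 0 0; 0 -0.02 -0.03 0 0 0 0; 0 -0.02 -0.04 0 0 0 0; 0 -0.03 -0.06 0 0 0 0; 0 -0.04 -0.07 0 0 0 0; 0 -0.04 -0.08 0 0 0 0"

```text
time: 25.17
tcp_pos: [0.5926, -0.1521, 0.1245]
orientation: [3.136, 0.0, 1.374]
wrist_force: [6.3, -1.6, -8.5]
finger_gap: 0.0097
gripper_force: 35.0
```

```bash
python3 -c "
from h import *
blk()
w=r.snapshot('wrist');s=r.snapshot('scene')
c=np.zeros((520,800,3),np.uint8);a=w['img'][100:300,40:280].repeat(2,0).repeat(2,1);c[:400,:480]=a
b=s['img'][130:290,170:330].repeat(2,0).repeat(2,1);c[:320,480:]=b;cv2.imwrite('pics/c6.png',c)"
```

```text
t 25.17 xt 0.1108 z 0.1245 ang 0.4288 F [ 6.3 -1.6 -8.5] grip 0.0097 35.0
wrist 0.68 [205. 140.] s 0.138 err 17.2
scene 0.58 [183. 247.] s 0.121 err 2.5
```

View pics/c6.png

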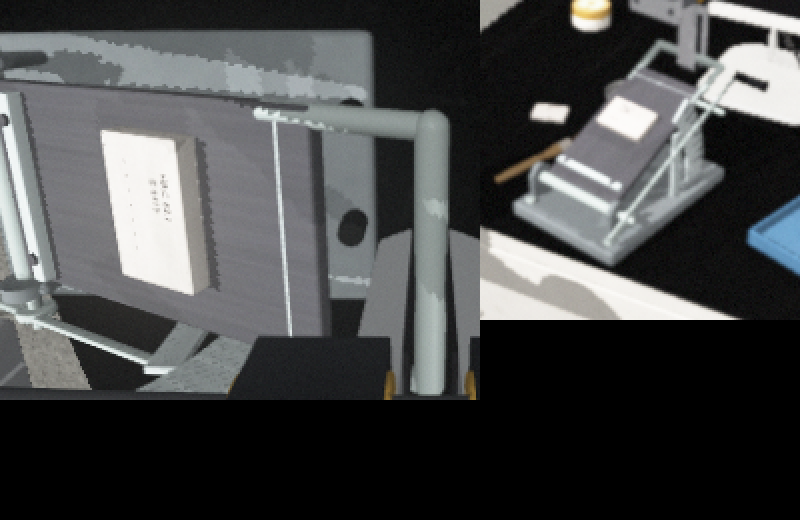

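The block is sliding, now at mid-plate in the wrist view (about px 140,200). I'll stop and hold.

>>> servo_tool:
  commands: "0 0 0 0 0 0 0; 0 0 0 0 0 0 0; 0 0 0 0 0 0 0; 0 0 0 0 0 0 0; 0 0 0 0 0 0 0; 0 0 0 0 0 0 0"

```text
time: 25.97
tcp_pos: [0.5925, -0.1521, 0.1246]
orientation: [3.137, 0.0, 1.374]
wrist_force: [6.7, -1.5, -6.9]
finger_gap: 0.0099
gripper_force: 35.0
```

```bash
python3 -c "
from h import *
blk()
w=r.snapshot('wrist')
cv2.imwrite('pics/c7.png',w['img'][100:300,0:280].repeat(2,0).repeat(2,1))"
```

```text
t 25.97 xt 0.1108 z 0.1246 ang 0.4292 F [ 6.7 -1.5 -6.9] grip 0.0099 35.0
wrist 0.9 [190.  70.] s 0.053 err 15.1
scene 0.62 [206. 228.] s 0.047 err 3.4
```

View pics/c7.png

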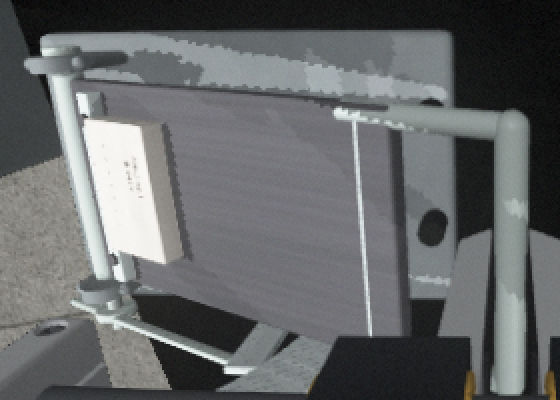

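The block lies square against the foot stop. Now I'll lower the plate along the arc.

>>> servo_tool:
  commands: "0 0 0.02 0 0 0 0; 0 0.02 0.05 0 0 0 0; 0 0.04 0.1 0 0 0 0; 0 0.06 0.15 0 0 0 0; 0 0.08 0.2 0 0 0 0; 0 0.1 0.25 0 0 0 0; 0 0.12 0.3 0 0 0 0; 0 0.14 0.35 0 0 0 0; 0 0.16 0.4 0 0 0 0; 0 0.18 0.45 0 0 0 0"

```text
time: 27.05
tcp_pos: [0.5992, -0.1535, 0.1063]
orientation: [3.138, 0.0, 1.374]
wrist_force: [5.9, -0.8, 3.4]
finger_gap: 0.01
gripper_force: 35.0
```

>>> servo_tool:
  commands: "0 0.02 0.05 0 0 0 0; 0 0.03 0.1 0 0 0 0; 0 0.05 0.15 0 0 0 0; 0 0.06 0.19 0 0 0 0; 0 0.08 0.24 0 0 0 0; 0 0.1 0.29 0 0 0 0; 0 0.11 0.34 0 0 0 0; 0 0.13 0.38 0 0 0 0; 0 0.14 0.42 0 0 0 0; 0 0.15 0.47 0 0 0 0"

```text
time: 27.88
tcp_pos: [0.6044, -0.1546, 0.0867]
orientation: [3.14, 0.0, 1.374]
wrist_force: [4.5, -0.2, 3.8]
finger_gap: 0.01
gripper_force: 35.0
```

>>> servo_tool:
  commands: "0 0.01 0.05 0 0 0 0; 0 0.02 0.1 0 0 0 0; 0 0.03 0.15 0 0 0 0; 0 0.04 0.19 0 0 0 0; 0 0.05 0.24 0 0 0 0; 0 0.06 0.29 0 0 0 0; 0 0.07 0.34 0 0 0 0; 0 0.08 0.38 0 0 0 0; 0 0.09 0.42 0 0 0 0; 0 0.1 0.47 0 0 0 0"

```text
time: 28.72
tcp_pos: [0.6079, -0.1553, 0.0675]
orientation: [3.141, 0.0, 1.374]
wrist_force: [3.9, -1.0, 2.8]
finger_gap: 0.0099
gripper_force: 35.0
```

```bash
python3 -c "
from h import *
blk()"
```

```text
t 28.72 xt 0.1265 z 0.0675 ang 0.17 F [ 3.9 -1.   2.8] grip 0.0099 35.0
wrist 0.9 [212.  24.] s 0.057 err 13.9
scene 0.73 [210. 228.] s 0.039 err 3.5
```

>>> servo_tool:
  commands: "0 0.01 0.05 0 0 0 0; 0 0.01 0.1 0 0 0 0; 0 0.02 0.15 0 0 0 0; 0 0.02 0.19 0 0 0 0; 0 0.03 0.24 0 0 0 0; 0 0.03 0.29 0 0 0 0; 0 0.04 0.34 0 0 0 0; 0 0.05 0.38 0 0 0 0; 0 0.05 0.42 0 0 0 0; 0 0.05 0.46 0 0 0 0"

```text
time: 29.75
tcp_pos: [0.6098, -0.1557, 0.0488]
orientation: [3.141, 0.0, 1.374]
wrist_force: [5.3, -0.7, 2.7]
finger_gap: 0.0096
gripper_force: 35.0
```

>>> servo_tool:
  commands: "0 0 0.03 0 0 0 0; 0 0 0.06 0 0 0 0; 0 0 0.09 0 0 0 0; 0 0.01 0.12 0 0 0 0; 0 0.01 0.15 0 0 0 0; 0 0.01 0.18 0 0 0 0; 0 0.01 0.21 0 0 0 0; 0 0.01 0.23 0 0 0 0; 0 0.02 0.25 0 0 0 0; 0 0.02 0.27 0 0 0 0"

```text
time: 30.58
tcp_pos: [0.6102, -0.1558, 0.038]
orientation: [-3.141, 0.0, 1.374]
wrist_force: [3.7, -0.8, 1.5]
finger_gap: 0.0101
gripper_force: 35.0
```

>>> servo_tool:
  commands: "0 0 0.01 0 0 0 0; 0 0 0.02 0 0 0 0; 0 0 0.03 0 0 0 0; 0 0 0.04 0 0 0 0; 0 0 0.05 0 0 0 0; 0 0 0.06 0 0 0 0; 0 0 0.07 0 0 0 0; 0 0 0.07 0 0 0 0"

```text
time: 31.25
tcp_pos: [0.6103, -0.1557, 0.0353]
orientation: [-3.141, 0.0, 1.374]
wrist_force: [3.7, -2.5, 1.7]
finger_gap: 0.0098
gripper_force: 35.0
```

>>> servo_tool:
  commands: "0 0 0.02 0 0 0 0; 0 0 0.04 0 0 0 0; 0 0 0.06 0 0 0 0; 0 0 0.07 0 0 0 0; 0 0 0.07 0 0 0 0"

```text
time: 31.67
tcp_pos: [0.6103, -0.1557, 0.0325]
orientation: [-3.141, 0.0, 1.374]
wrist_force: [3.8, -3.0, 1.7]
finger_gap: 0.01
gripper_force: 35.0
```

>>> servo_tool:
  commands: "0 0 0.01 0 0 0 0; 0 0 0.02 0 0 0 0; 0 0 0.03 0 0 0 0; 0 0 0.03 0 0 0 0"

```text
time: 32.0
tcp_pos: [0.6103, -0.1557, 0.0316]
orientation: [-3.141, 0.0, 1.374]
wrist_force: [1.5, -2.4, 3.1]
finger_gap: 0.0099
gripper_force: 35.0
```

>>> servo_tool:
  commands: "0 0 0.01 0 0 0 0; 0 0 0.02 0 0 0 0; 0 0 0.03 0 0 0 0; 0 0 0.03 0 0 0 0"

```text
time: 32.33
tcp_pos: [0.6103, -0.1558, 0.0315]
orientation: [3.141, 0.0, 1.374]
wrist_force: [0.1, -2.6, 7.1]
finger_gap: 0.0099
gripper_force: 35.0
```

>>> servo_tool:
  commands: "0 0 0.01 0 0 0 0; 0 0 0.02 0 0 0 0; 0 0 0.03 0 0 0 0; 0 0 0.03 0 0 0 0"

```text
time: 32.67
tcp_pos: [0.6103, -0.1557, 0.0315]
orientation: [3.141, 0.0, 1.374]
wrist_force: [-1.1, -1.9, 12.2]
finger_gap: 0.01
gripper_force: 35.0
```

On the rests, with z back to 0.0315 and the force rising. I'll ease off, open and withdraw.

>>> servo_tool:
  commands: "0 0 -0.03 0 0 0 0; 0 0 -0.05 0 0 0 0.05; 0 0 -0.05 0 0 0 0.15; 0 0 -0.05 0 0 0 0.25; 0 0 -0.05 0 0 0 0.35; 0 0 -0.05 0 0 0 0.35"

```text
time: 33.17
tcp_pos: [0.6092, -0.1548, 0.0295]
orientation: [-3.138, -0.001, 1.374]
wrist_force: [-0.5, 0.3, -0.1]
finger_gap: 0.0305
gripper_force: 0.0
```

>>> servo_tool:
  commands: "0 0 -0.1 0 0 0 0.35; 0 0 -0.3 0 0 0 0.35; 0 0 -0.6 0 0 0 0.35; 0 0 -1 0 0 0 0.35; 0 0 -1.4 0 0 0 0.35; 0 0 -1.8 0 0 0 0.35; 0 0 -2.2 0 0 0 0.35; 0 0 -2.6 0 0 0 0.35; 0 0 -2.8 0 0 0 0.35; 0 0 -2.8 0 0 0 0.35"

```text
time: 34.0
tcp_pos: [0.6121, -0.1562, 0.1473]
orientation: [3.135, 0.001, 1.374]
wrist_force: [0.5, 0.4, 0.7]
finger_gap: 0.033
gripper_force: 0.0
```

Run:
```python
from h import *
print(r.get_obs()["tcp_pos"],r.get_obs()["wrist_force"])
Q=[P[0]+.002*np.cos(P[2]),P[1]+.002*np.sin(P[2]),P[2]]
for n in("wrist","scene","top"):
    s=r.snapshot(n)
    g=np.arange(.03,.2,.001);L=proj(s,[w2(Q,arm(0,x,0,.011))[0] for x in g])
    A=np.arange(0,.7,.01);T=proj(s,[w2(Q,arm(a,.22,-.094,.0045))[0] for a in A])
    for k,C,v in(("block",L,g),("tab",T,A)):
        for m in r.masks_of(s,k)[:3]:
            e=np.linalg.norm(C-np.array(m["location"])[::-1],axis=1);i=e.argmin()
            if e[i]<20: print(n,k,round(m["conf"],2),np.round(m["location"]),round(v[i],3),"err",round(e[i],1))
    h=proj(s,w2(Q,arm(0,.228,0,-.002)))[0];print(n,"handle expected",h)
    for m in r.masks_of(s,"handle")[:1]:
        y,x=np.nonzero(m["mask"]);print(" mask cols",x.min(),x.max(),"rows",y.min(),y.max())
```

```text
[ 0.61208461 -0.15620734  0.14731862] [0.47639311 0.41964749 0.65368135]
wrist block 0.94 [178.  81.] 0.051 err 12.0
wrist handle expected [253.15785159 185.75639876]
 mask cols 25 257 rows 134 248
scene block 0.82 [211. 227.] 0.036 err 5.2
scene tab 0.6 [174. 288.] 0.42 err 18.5
scene handle expected [278.11463027 185.88821259]
 mask cols 200 294 rows 178 236
top tab 0.72 [185. 312.] 0.52 err 3.9
top handle expected [270.53575956 169.76704829]
 mask cols 243 302 rows 165 276
```

>>> servo_tool:
  commands: "0 0 -0.5 0 0 0 0.35; 0 0 -1 0 0 0 0.35; 0 0 -1.5 0 0 0 0.35; 0 0 -2 0 0 0 0.35; 0 0 -2 0 0 0 0.35; 0 0 -2 0 0 0 0.35; 0 0 -2 0 0 0 0.35; 0 0 -2 0 0 0 0.35"

```text
time: 35.27
tcp_pos: [0.6096, -0.1554, 0.2207]
orientation: [-3.138, -0.001, 1.374]
wrist_force: [-0.2, 1.0, -0.1]
finger_gap: 0.0329
gripper_force: 0.0
```

Run:
```python
from h import *
Q=[P[0]+.002*np.cos(P[2]),P[1]+.002*np.sin(P[2]),P[2]]
for n in("wrist","scene","top"):
    s=r.snapshot(n);A=np.arange(0,.7,.01)
    T=proj(s,[w2(Q,arm(a,.22,-.094,.0045))[0] for a in A])
    for m in r.masks_of(s,"tab")[:2]:
        e=np.linalg.norm(T-np.array(m["location"])[::-1],axis=1);i=e.argmin();print(n,round(m["conf"],2),m["location"],m["mask"].sum(),A[i],round(e[i],1))
o=r.get_obs();print(o["time"],o["tcp_pos"],o["qd"].round(3))
```

```text
wrist 0.66 [242.8, 189.1] 771 0.46 51.8
wrist 0.61 [165.6, 168.1] 10427 0.0 109.3
scene 0.64 [178.4, 290.2] 284 0.31 17.3
top 0.6 [180.6, 314.7] 62 0.39 0.6
35.5667 [ 0.61017517 -0.15561687  0.22236616] [ 0.001 -0.004 -0.009 -0.     0.002 -0.001]
```

```bash
python3 -c "
from plant import r
print(r.close_job())"
```

```text
the job is handed in; nothing more can be done
None
```

The job is handed in: the block slipped at about 0.42 rad (24°) and rests against the foot stop, and the plate is back on its rests and released; the pointer should stand at about 0.42, though my final checks of it were rough (0.31 to 0.46).

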